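Stop the tin mixer and hold its cover open

ROBOT

A 6-joint arm with a two-finger parallel gripper is mounted at the origin on the work surface. World frame = base frame: x ahead of the robot, y to its left, z up, the work surface at z = 0. Lengths are in mm, angles in rad, forces in N, time in s.
With the tool pointing down it reaches from about 350 to 800 mm from the base axis. Payload 7.3 kg.
Tool frame: the origin (TCP) lies between the finger pads; the fingertips stand ctrl.tip_extent ahead of it and the grasp point (between the pads) lies 6 mm ahead of it (ctrl.tip_extent is the distance from the TCP to the fingertips, in mm); z points along the fingers, y is the line along which they close (so a half turn about z gives the same grasp; the last joint's range is limited). The gripper opens to 85 mm and grips with 20 to 120 N. Pads are 22 mm wide; open, the fingers measure 114 mm over their backs; the gripper's body (76 mm by 85 mm) begins 54 mm behind the grasp point. The pads swing forward as they close: fully open they stand 13 mm farther back than shut.
Start: joints at [0.967, 0.342, 1.524, -0, 1.275, -0.146], TCP at [232.025, 470.963, 256.322] pointing down, gripper open.
Joint ranges: [-2.53, 2.53], [-0.77, 2.02], [0.04, 2.7], [-1, 4.14], [0.28, 2.66], [-3.11, 3.11]. Speed limits (rad/s): [2.57, 2.57, 3.14, 3.14, 3.14, 3.14].

INTERFACE

Orientations are given as a rotation vector (axis times angle).
In Python, from rig import ctrl gives the robot as it stands.
- The arm moves only by the tool move_arm, never from a script. Its argument "motion" is a list of rows, each an object with "linear": the shift along the tool's x, y, z scaled (see below), a list of three; "rotation": the turn, a rotation vector about the tool's x, y, z scaled (see below), a list of three. In form: [{"linear": [dx, dy, dz], "rotation": [ax, ay, az]}, ...]. A call has 1 to 20 rows; each row shifts and turns the commanded pose from where the row before left it, along the tool's axes as they then stand; what a row does not reach is not made up. The controller multiplies each number of a shift by 3 cm and each number of a turn by 5 degrees. A row lasts 1/12 s, in which the tool goes at most 41.7 mm and 7.16 degrees, less where a joint would pass 70% of its speed; a pose out of reach is approached as far as the arm can. A call with a number of a shift or a turn outside -1 to 1 is refused whole. A call with a gripper value outside its range is refused whole. "grip" is the opening, from 0 (shut) to 1 (fully open), set as the call begins (left out, the last holds). The fingers move at their own pace and stop on an object; "force" is the grip in N (left out, the last holds). Time passes only in rows, so rows that do not move let the fingers close. It gives the time, the measured TCP pose, the force, the opening and the grip force at its end, in the units of the state.
- ctrl.read_state(): the state, without advancing time (a new reading comes with each control period).
- ctrl.camera(name): name is "side" or "top"; returns a dict with "image" (400x640x3 uint8, red, green, blue), "vfov" (degrees; the focal length in pixels is half the picture's height over the tangent of half this angle, whatever the lens; pixels are square), "cx", "cy" (the principal point, pixels), "eye" and "attitude" of the camera in the world. Camera axes: x right, y down, z forward; pixel columns grow to the right and rows downward; lengths in mm; the calibration is good to about 2 mm. A picture is of the moment at which its call begins. There is no depth.
- ctrl.job_done(): hands the job in; it is judged then, once.
The state is a dict: "time": time; "joint_pos": joint angles; "joint_velocities": joint speeds; "joint_torque": joint torques, N m; "eef_pos": TCP position; "tool_rot": TCP orientation; "contact_force": force on the tool from outside, world axes, zero at the start; "wrist_torque": the same for the moment, N m; "opening": opening from 0.0 (shut) to 1.0 (fully open); "grasp_force": force on a finger pad.
Only numpy, scipy, OpenCV 4.12 (cv2) and the standard library are available. Lean on these libraries where they do the work, as an engineer would, in place of code of your own. Each camera call takes 0.05 s, during which the arm holds its last target. There are 200 camera calls.

TASK

First turn the mixer's speed knob, on the separate control box, fully anticlockwise to its off stop. Then tug the mixer's cover upward by its bar handle before touching the release slide: sometimes the cover is free, sometimes an unseen catch holds it; if it is caught, let it down and push the release slide on the mixer's front ledge fully across to the right, as seen from the robot, to free it. Raise the cover to about 45 degrees and finish while still holding it open there in the gripper, with the knob left off and the pot, jar, bottle and cup standing round it left undisturbed.

Things in the scene. Friction and masses are not known exactly. Their poses are not given: they have to be found in the camera images.
- mixer: Benchtop paint-tin roller mixer, a grey case fixed to the table, 260 x 260 mm, 110 mm high. Origin at table level; the case spans x -140 to +120 and y -130 to +130 mm in its frame. Its front (-x) faces the robot, z up. The front 40 mm (x -140 to -100) is a flat ledge, 110 mm above the table, with the release slide; behind it lies the hinged cover.
- cover (a joint): Cover angle (rad): 0 shut, 1.2 fully up. Aluminium plate 220 x 256 x 6 mm, 0.35 to 0.7 kg, hinged at its far edge about the mixer's +y: its front edge rises. It falls shut unless held. Free, it lifts with 2 to 5 N at the handle. Caught, it rises about 0.03 rad (6 mm at the handle) and stops hard. Whether it is caught cannot be seen.
- cover_handle (a point): Middle of the cover's bar handle: round steel bar, 12 mm thick, 110 mm long along the mixer's y (100 mm clear between end posts). Shut, its axis is 151 mm above the table, 35 mm above the cover's top face, 80 mm in front (-x) of the mixer's origin, 20 mm behind the cover's front edge, 30 mm to +y. The frame turns with the cover; axes as the mixer when shut.
- cover_hinge (a point): Point on the fixed hinge axis straight behind the handle's middle: 120 mm behind (+x) the mixer's origin, 30 mm to +y, 113 mm above the table; axes as the mixer. With the cover shut the bar's axis lies 200 mm nearer the robot (-x) and 38 mm higher than this point.
- release (a joint): Release slide's travel (m): 0 home, 0.030 fully across. It slides to the mixer's -y (right, seen from the robot) with 2 to 5 N and stays where it is left. From 0.025 on it has pushed the hidden catch clear of the cover, and the catch stays clear. It always begins home.
- release_grip (a point): Gripping point on the release slide: a black upright tab, 24 mm in x, 14 mm in y (the direction of travel), 36 mm tall, on the front ledge. The point is in the tab's middle, 25 mm above the ledge and 11 mm below the tab's top; at home it is 120 mm in front of the mixer's origin and 65 mm to its -y, 136 mm above the table. Axes as the mixer.
- controller: Mixer's speed control box, dark steel, 130 x 110 x 65 mm (x, y, z), fixed on the table to the left or the right of the mixer. Origin under its middle at table level, z up. The knob is in the middle of its top.
- knob (a joint): Knob angle (rad), clockwise from above: 0 is the off stop, fully anticlockwise; starts between 0.6 and 1.4. Turns stiffly with about 0.03 N m and stays where left.
- knob_grip (a point): On the knob's vertical axis at gripping height, 102 mm above the table. The knob is a 44 mm disc with an upright grip bar across it, 42 mm long, 14 mm thick, top 7 mm above this point, graspable down to 23 mm below it. The bar lies along this frame's x, which turns with the knob: at 0 along the control box's x, at q turned clockwise by q.
- pot: Bystander: yellow open paint pot, 116 mm across, 110 mm high, standing on the other side of the mixer from the control box. Origin under its middle.
- jar: Bystander: glass jar, 68 mm across, 85 mm high. Origin under its middle.
- dye: Bystander: white dye bottle with red cap, 56 mm across, 140 mm high. Origin under its middle.
- cup: Bystander: terracotta mixing cup, 76 mm across, 80 mm high. Origin under its middle.
There are look-alikes about, which are no part of the job. What is meant by the controller is not orange or red, and is the larger of those in its own colour.

How it is judged:
By the outcome, as a careful person would: the job done as asked, in the order asked, and still so for the second after the job is handed in, while the arm keeps its last pose, push and grip.
It also fails if it takes over 72 s, if anything falls off the work surface, if the arm or the gripper's body presses on something with over 40 N, if the wrist force passes 120 N, or if a joint passes its speed limit or range.

## Working session

There is one attempt and no reset: what is moved stays moved. The work goes in short steps, Python scripts to look and compute and a tool call to move; the robot and the scene stay as the last step left them, time stands still between calls to the robot, and variables do not carry over. Pictures are saved under pics/ and viewed, at most 10 in all, crops included, and the job is handed in when it is done.

Besides the shell and the picture viewer there is one more tool, called by a JSON object that holds its "name" and its "arguments". move_arm: Moves the arm, as the interface text tells. Its arguments: {"type":"object","properties":{"motion":{"type":"array"},"grip":{"type":"number"},"force":{"type":"number"}},"required":["motion"]}

```bash
ls; mkdir -p pics; python3 - <<'E'
from rig import ctrl
import cv2
for n in("side","top"):
    c=ctrl.camera(n); cv2.imwrite(f"pics/{n}0.png",c["image"][:,:,::-1]); print(n,{k:v for k,v in c.items() if k!="image"})
print(ctrl.tip_extent); print(ctrl.read_state())
E
```

```text
pics
side {'vfov': 53.98878989939893, 'cx': 319.08464204865425, 'cy': 205.55579593011316, 'eye': array([ 327.10323791, -717.85838187,  963.65793896]), 'attitude': array([-2.37244795,  0.24538396, -0.08334655])}
top {'vfov': 50.90741834614186, 'cx': 323.8057617873962, 'cy': 202.71318119010323, 'eye': array([ 263.65689286,   61.1949335 , 1400.40307923]), 'attitude': array([-2.13182302,  2.15742627, -0.14625426])}
25.0
{'time': 0.1, 'joint_pos': array([ 9.66990430e-01,  3.42638351e-01,  1.52490610e+00, -5.98940814e-06,
        1.27538280e+00, -1.46008207e-01]), 'joint_velocities': array([ 0.00063102, -0.00196301, -0.00384957,  0.00056697, -0.00151318,
       -0.00108195]), 'joint_torque': array([ 1.44545265e-03, -4.34447837e+01, -2.46491593e+01, -2.87353550e-04,
        4.72516389e-03, -1.22723144e-06]), 'eef_pos': array([231.84247623, 470.68727085, 255.70842564]), 'tool_rot': array([-7.12731305e-01, -3.05917926e+00,  1.95376825e-03]), 'contact_force': array([-0.79620025, -0.47792117, -0.30731695]), 'wrist_torque': array([-0.02771825, -0.0583409 , -0.07807998]), 'grasp_force': 0.0, 'opening': 0.9991797659943464}
```

View pics/side0.png

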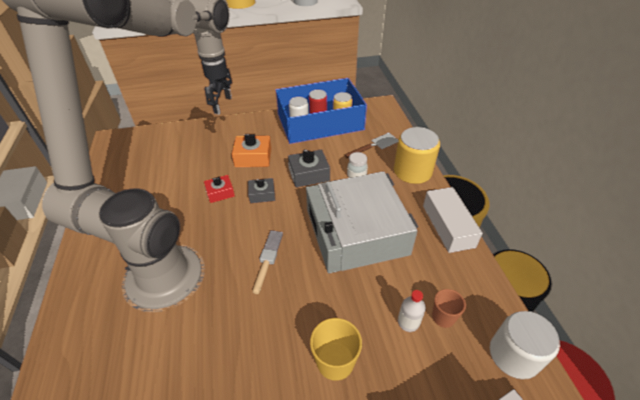

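View pics/top0.png

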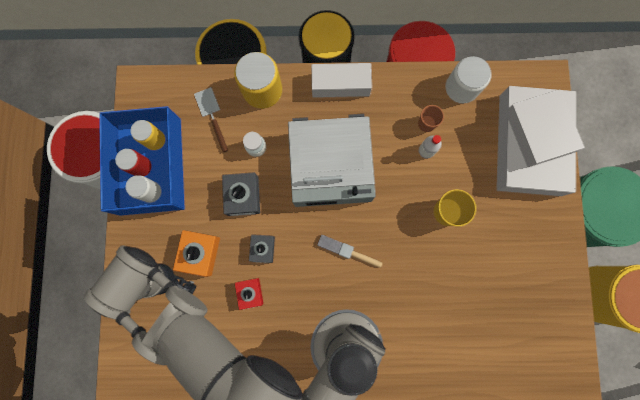

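The candidates for the controller, by pixel, are:

| Box | Side view | Top view |
|---|---|---|
| Orange | (251,150) | (197,253) |
| Red, small | (219,188) | (248,293) |
| Small dark | (260,190) | (262,248) |
| Large dark | (308,167) | (240,195) |

The large dark one fits, since it isn't orange or red and is the larger of the two dark boxes. The mixer is at about (332,160) in the top view, the jar at (254,144) and the pot at (457,208). I'll confirm in one enlarged crop.

```bash
cat > h.py <<'E'
import numpy as np, cv2
from scipy.spatial.transform import Rotation as R
from rig import ctrl
class Cam:
    def __init__(s,n):
        c=ctrl.camera(n); s.img=c["image"]; s.f=200/np.tan(np.radians(c["vfov"]/2)); s.c=np.array([c["cx"],c["cy"]])
        s.eye=np.array(c["eye"]); s.R=R.from_rotvec(c["attitude"]).as_matrix()
    def ray(s,p):
        d=s.R@np.append((np.array(p,float)-s.c)/s.f,1); return d/np.linalg.norm(d)
    def plane(s,p,z):
        d=s.ray(p); return s.eye+d*(z-s.eye[2])/d[2]
    def proj(s,P):
        q=s.R.T@(np.array(P,float)-s.eye); return s.c+s.f*q[:2]/q[2]
def tri(a,pa,b,pb):
    A=a.ray(pa);B=b.ray(pb); t=np.linalg.lstsq(np.c_[A,-B],b.eye-a.eye,rcond=None)[0]
    P=a.eye+t[0]*A;Q=b.eye+t[1]*B; return (P+Q)/2,np.linalg.norm(P-Q)
E
python3 - <<'E'
from h import *
s,t=Cam("side"),Cam("top")
print(s.proj([0,0,0]),t.proj([0,0,0]))
a=cv2.resize(t.img[105:225,210:390],None,fx=4.4,fy=4.4,interpolation=cv2.INTER_CUBIC)
cv2.imwrite("pics/topc.png",a[:,:,::-1])
b=cv2.resize(s.img[140:275,280:420],None,fx=4.4,fy=4.4,interpolation=cv2.INTER_CUBIC)
cv2.imwrite("pics/sidec.png",b[:,:,::-1])
E
```

```text
[162.83798103 275.28799841] [346.8937603  345.70682671]
```

View pics/topc.png

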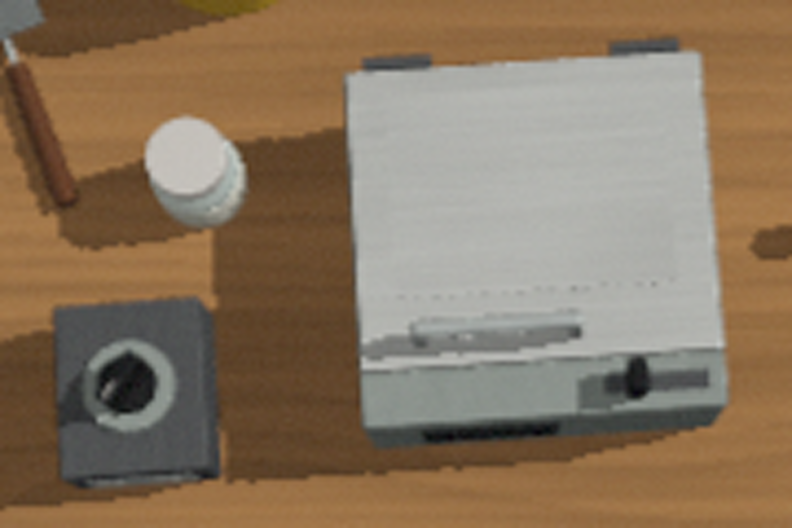

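View pics/sidec.png

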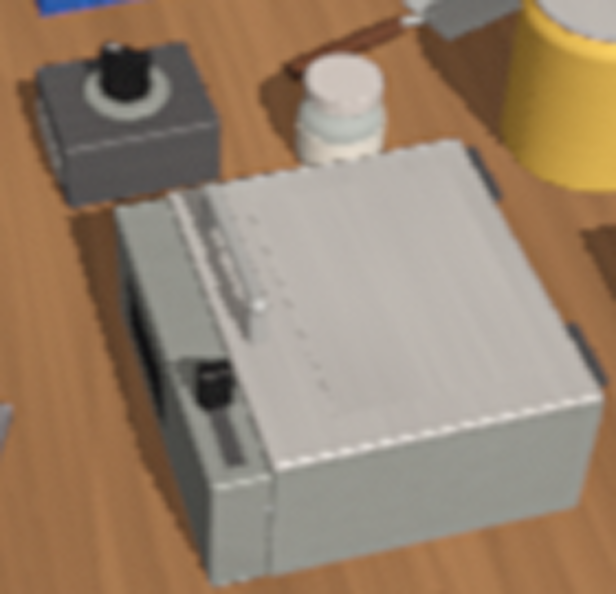

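The crops confirm the large dark box. Its knob is at crop (130,385) in the top view and (127,90) in the side view. In the top crop the handle bar runs from (412,328) to (580,328) and the release tab is at (638,375). Next I'll triangulate.

```bash
python3 - <<'E'
from h import *
s,t=Cam("side"),Cam("top")
T=lambda u,v:(210+(u+.5)/4.4-.5,105+(v+.5)/4.4-.5); S=lambda u,v:(280+(u+.5)/4.4-.5,140+(v+.5)/4.4-.5)
pts=dict(FL=((362,368),(170,195)),BL=((347,73),(465,142)),BR=((699,52),(600,400)),FR=((722,350),(277,466)),
 lFR=((727,408),(212,485)),lFL=((364,430),(120,207)),
 hR=((582,326),(262,303)),tab=((638,362),(213,368)),cBL=((55,310),(185,45)),cx=((62,478),(38,70)),cBR=((203,298),(217,120)),cFR=((215,470),(70,150)),knobdisc=((130,385),(127,90)))
for k,(a,b) in pts.items(): 
    P,e=tri(t,T(*a),s,S(*b)); print(k,P.round(1),e.round(1), t.plane(T(*a),116).round()[:2])
# knob dark mask in both views
np.set_printoptions(linewidth=250)
g=t.img.max(2); print(g[180:205,226:254])
g=s.img.max(2); print(g[146:168,294:322])
E
```

```text
FL [495.9 167.1 111.2] 1.2 [494. 167.]
BL [717.2 177.7 109.6] 7.6 [711. 177.]
BR [725.9 -77.7 111.5] 2.1 [723. -77.]
FR [508.4 -87.9 113.6] 7.5 [504. -87.]
lFR [467.1 -90.7 109.4] 6.8 [463. -90.]
lFL [455.7 166.1 107.2] 8.3 [450. 165.]
hR [520.5  12.2 152.8] 10.4 [523.  11.]
tab [488.2 -26.  143.5] 6.1 [496. -28.]
cBL [553.9 399.8  56.1] 4.1 [539. 385.]
cx [428.3 391.4  57.9] 4.8 [419. 377.]
cBR [557.5 287.8  68.3] 1.4 [546. 280.]
cFR [434.4 277.8  67.6] 10.3 [423. 270.]
knobdisc [494.5 340.9  66.4] 3.2 [484. 330.]
[[ 81  81  80  78  83  84  82  82  81  80  78  78  82  82  82  82  82  82  82  83  83  81  82  80  82  84  83  84]
 [ 82  81  80  82  83  80  83  79  84  79  79  83  82  81  81  77  78  82  81  81  82  82  83  79  79  80  81  79]
 [ 79  83  82  80  80  81  81  81  80  82  98 106 119 122 119 109  98  87  84  83  83  81  81  83  82  81  83  83]
 [ 84  82  82  80  81  80  84  82  93 132 142 140 142 142 142 142 140 132 108  87  82  83  81  83  83  85  83  84]
 [ 80  78  80  83  81  80  99 127 137 143 148 146 121 107 138 145 147 145 140 123  95  81  80  81  80  83  80  81]
 [ 8
[... 4127 characters left out ...]
  84  85]
 [ 87  87  88  85  88 109 138 150 147 134 109  79  56  43  35  42  56  71  94 124 145 153 150 131  99  85  85  86]
 [ 86  86  85  85  84  94 117 139 149 150 146 135 116  99  90  96 113 131 142 148 153 152 139 112  88  85  85  88]
 [ 84  84  86  86  85  84  94 117 139 150 153 151 147 143 143 144 147 153 156 157 154 142 115  93  85  84  85  84]
 [ 86  84  86  85  86  84  85  94 115 134 146 150 151 151 152 154 155 156 157 154 138 112  91  84  85  85  84  86]
 [ 87  87  85  88  87  87  85  86  90 101 113 127 140 145 147 149 146 135 122 113 100  88  83  84  86  84  85  85]
 [ 88  87  88  87  86  86  85  85  83  84  87  95 102 105 109 109 106  98  88  85  82  83  83  85  84  85  85  83]]
```

```bash
python3 - <<'E'
from h import *
s,t=Cam("side"),Cam("top")
a=t.img[176:208,224:256];b=s.img[142:174,292:324]
m=np.hstack([cv2.resize(x,None,fx=12.5,fy=12.5,interpolation=cv2.INTER_LANCZOS4) for x in(a,b)])
m=np.clip(m.astype(float)*1.6,0,255).astype(np.uint8)
cv2.imwrite("pics/knob.png",m[:,:,::-1])
E
```

```text
(no output)
```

View pics/knob.png

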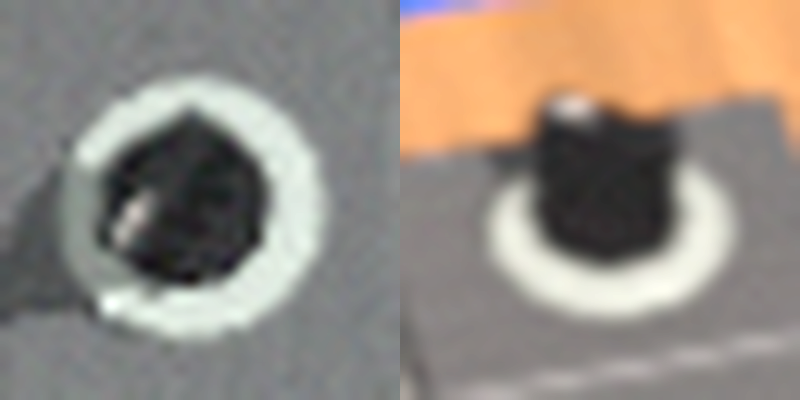

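```bash
python3 - <<'E'
from h import *
s,t=Cam("side"),Cam("top")
T=lambda u,v:(224+(u+.5)/12.5-.5,176+(v+.5)/12.5-.5); S=lambda u,v:(292+(u+.5)/12.5-.5,142+(v+.5)/12.5-.5)
print("mark",tri(t,T(130,215),s,S(172,105)))
for p in[(142,192),(118,238),(190,108)]: print(t.plane(T(*p),109).round(1))
ring=((195,205),(213,225)); print("ring",tri(t,T(*ring[0]),s,S(*ring[1])),t.plane(T(*ring[0]),66),s.plane(S(*ring[1]),66))
print("plate dot",t.plane(T(110,303),66))
# predicted bar centre and silhouette for several angles
C=np.array([494,341,0.])
for q in(.6,.8,1.,1.2,1.4):
    a=0.05-q; d=np.array([np.cos(a),np.sin(a),0])
    print(q,[((c.proj(C+k*21*d+[0,0,109])-o+.5)*12.5).round() for c,o in((t,np.array([224,176])),(s,np.array([292,142]))) for k in(1,-1)])
# mixer check
th=np.radians(2.75);M=R.from_euler("z",th).as_matrix()
for n,P in dict(FL=[495.9,167.1],BL=[717.2,177.7],BR=[725.9,-77.7],FR=[508.4,-87.9]).items():
    pass
loc=np.array([[-100,128],[120,128],[120,-128],[-100,-128]])
W=np.array([[495.9,167.1],[717.2,177.7],[725.9,-77.7],[508.4,-87.9]])
O=(W-(loc@M[:2,:2].T)).mean(0); print("O",O)
for n,l in dict(handle=[-80,30,151],hL=[-80,85,151],hR=[-80,-25,151],hinge=[120,30,113],rel=[-120,-65,136],tabtop=[-120,-65,147]).items():
    P=M@np.array(l)+[*O,0]; print(n,P.round(1),"topcrop",((t.proj(P)-[210,105]+.5)*4.4).round(),"side",((s.proj(P)-[280,140]+.5)*4.4).round())
E
```

```text
mark (array([485.81840616, 348.69247278, 107.08413252]), np.float64(3.3923686823064165))
[489.6 345.3 109. ]
[478.  351.1 109. ]
[510.7 333.7 109. ]
ring (array([494.69775518, 340.41968372,  69.12740192]), np.float64(3.4138920556580628)) [493.50462898 341.04553067  66.        ] [497.02641067 344.42690672  66.        ]
plate dot [468.20456811 362.50867549  66.        ]
0.6 [array([205., 104.]), array([115., 246.]), array([271., 130.]), array([130.,  99.])]
0.8 [array([218., 114.]), array([102., 236.]), array([265., 139.]), array([137.,  90.])]
1.0 [array([229., 126.]), array([ 91., 224.]), array([255., 147.]), array([146.,  83.])]
1.2 [array([237., 140.]), array([ 83., 210.]), array([244., 154.]), array([158.,  77.])]
1.4 [array([242., 156.]), array([ 78., 194.]), array([230., 158.]), array([171.,  72.])]
O [601.86151614  44.32021871]
handle [520.5  70.4 151. ] topcrop [498. 321.] side [234. 245.]
hL [517.9 125.4 151. ] topcrop [418. 325.] side [212. 190.]
hR [523.2  15.5 151. ] topcrop [578. 316.] side [257. 303.]
hinge [720.3  80.  113. ] topcrop [482.  61.] side [509. 231.]
rel [485.1 -26.4 136. ] topcrop [638. 373.] side [213. 376.]
tabtop [485.1 -26.4 147. ] topcrop [639. 370.] side [214. 365.]
```

```bash
cat >> h.py <<'E'
np.set_printoptions(suppress=True,precision=3,linewidth=160)
def st():
    s=ctrl.read_state(); r=R.from_rotvec(s["tool_rot"])
    print("t",round(s["time"],2),"p",s["eef_pos"].round(1),"yaw_y",np.degrees(np.arctan2(*r.as_matrix()[:2,1][::-1])).round(2),"z",r.as_matrix()[:,2],"F",s["contact_force"].round(1),"M",s["wrist_torque"].round(2),"open",round(s["opening"],3),"gf",round(s["grasp_force"],1),"q",s["joint_pos"])
    return s,r
def to(P,p0=None,r=None):
    "total units along tool axes to bring TCP to P"
    s=ctrl.read_state(); r=r or R.from_rotvec(s["tool_rot"])
    d=r.inv().apply(np.array(P)-(s["eef_pos"] if p0 is None else p0))/30; print("to",P,"units",d.round(3)); return d
E
python3 - <<'E'
from h import *
s,r=st()
dy=(62.5-np.degrees(np.arctan2(*r.as_matrix()[:2,1][::-1]))); print(dy, dy-180)
to([494.5,341.5,200])
E
```

```text
t 0.5 p [232.  470.9 256.3] yaw_y 63.77 z [-0. -0. -1.] F [-0.4  0.2 -0.2] M [-0.02 -0.05 -0.05] open 0.999 gf 0.0 q [ 0.967  0.342  1.524 -0.     1.275 -0.146]
-1.2695101860497786 -181.26951018604979
to [494.5, 341.5, 200] units [-9.756 -0.003  1.876]
```

{"name": "move_arm", "arguments": {"motion": [{"linear": [-0.35, 0, 0.07], "rotation": [0, 0, 0.25]}, {"linear": [-0.67, 0, 0.13], "rotation": [0, 0, 0]}, {"linear": [-0.67, 0, 0.13], "rotation": [0, 0, 0]}, {"linear": [-0.67, 0, 0.13], "rotation": [0, 0, 0]}, {"linear": [-0.67, 0, 0.13], "rotation": [0, 0, 0]}, {"linear": [-0.67, 0, 0.13], "rotation": [0, 0, 0]}, {"linear": [-0.67, 0, 0.13], "rotation": [0, 0, 0]}, {"linear": [-0.67, 0, 0.13], "rotation": [0, 0, 0]}, {"linear": [-0.67, 0, 0.13], "rotation": [0, 0, 0]}, {"linear": [-0.67, 0, 0.13], "rotation": [0, 0, 0]}, {"linear": [-0.67, 0, 0.13], "rotation": [0, 0, 0]}, {"linear": [-0.67, 0, 0.13], "rotation": [0, 0, 0]}, {"linear": [-0.67, 0, 0.13], "rotation": [0, 0, 0]}, {"linear": [-0.67, 0, 0.13], "rotation": [0, 0, 0]}, {"linear": [-0.67, 0, 0.13], "rotation": [0, 0, 0]}, {"linear": [0, 0, 0], "rotation": [0, 0, 0]}, {"linear": [0, 0, 0], "rotation": [0, 0, 0]}], "grip": 0.6}}

```text
time: 1.92
eef_pos: [491.9, 335.3, 199.0]
tool_rot: [-0.75, -3.05, 0.001]
contact_force: [0.5, 0.2, 0.5]
opening: 0.6
grasp_force: 0.0
```

```bash
python3 - <<'E'
from h import *
s,r=st()
to([494.5,341.5,107])
S,t=Cam("side"),Cam("top")
m=np.hstack([cv2.resize(x,(400,400),interpolation=cv2.INTER_CUBIC) for x in(t.img[150:250,190:290],S.img[80:180,260:360])])
cv2.imwrite("pics/hover.png",m[:,:,::-1])
E
```

```text
t 1.92 p [491.9 335.3 199. ] yaw_y 62.36 z [-0.001 -0.    -1.   ] F [0.5 0.2 0.5] M [ 0.01 -0.    0.08] open 0.6 gf 0.0 q [ 0.47   0.518  1.407  0.     1.218 -0.619]
to [494.5, 341.5, 107] units [0.016 0.226 3.065]
```

View pics/hover.png

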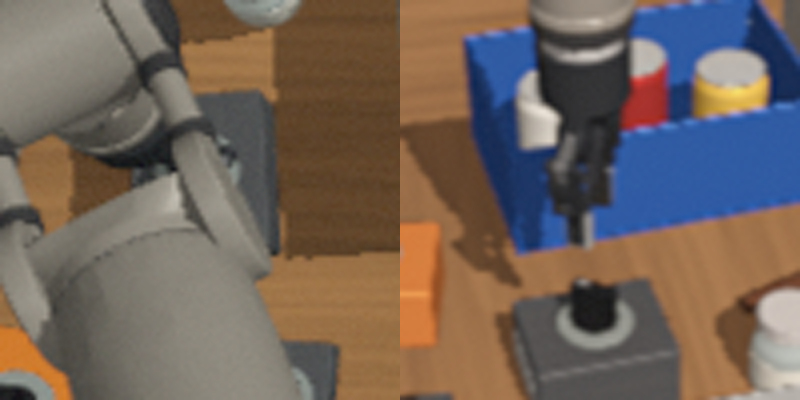

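The gripper hovers above the knob, with the fingertips at about (580,240) and the knob at (594,290) in the side crop. I'll descend and grip.

{"name": "move_arm", "arguments": {"motion": [{"linear": [0, 0.2, 0.1], "rotation": [0, 0, 0]}, {"linear": [0, 0.03, 0.3], "rotation": [0, 0, 0]}, {"linear": [0, 0, 0.4], "rotation": [0, 0, 0]}, {"linear": [0, 0, 0.4], "rotation": [0, 0, 0]}, {"linear": [0, 0, 0.4], "rotation": [0, 0, 0]}, {"linear": [0, 0, 0.4], "rotation": [0, 0, 0]}, {"linear": [0, 0, 0.4], "rotation": [0, 0, 0]}, {"linear": [0, 0, 0.3], "rotation": [0, 0, 0]}, {"linear": [0, 0, 0.2], "rotation": [0, 0, 0]}, {"linear": [0, 0, 0.17], "rotation": [0, 0, 0]}, {"linear": [0, 0, 0], "rotation": [0, 0, 0]}]}}

```text
time: 2.93
eef_pos: [493.7, 342.6, 106.5]
tool_rot: [-0.745, -3.051, 0.001]
contact_force: [-0.8, 0.9, 0.0]
opening: 0.599
grasp_force: 0.0
```

{"name": "move_arm", "arguments": {"motion": [{"linear": [0, 0, 0], "rotation": [0, 0, 0]}, {"linear": [0, 0, 0], "rotation": [0, 0, 0]}, {"linear": [0, 0, 0], "rotation": [0, 0, 0]}, {"linear": [0, 0, 0], "rotation": [0, 0, 0]}, {"linear": [0, 0, 0], "rotation": [0, 0, 0]}, {"linear": [0, 0, 0], "rotation": [0, 0, 0]}, {"linear": [0, 0, 0], "rotation": [0, 0, 0]}, {"linear": [0, 0, 0], "rotation": [0, 0, 0]}], "grip": 0, "force": 40}}

```text
time: 3.6
eef_pos: [494.0, 341.0, 108.3]
tool_rot: [-0.746, -3.051, 0.004]
contact_force: [-3.1, -7.8, 5.1]
opening: 0.155
grasp_force: 39.8
```

```bash
python3 - <<'E'
from h import *
st()
E
```

```text
t 3.6 p [494.  341.  108.3] yaw_y 62.52 z [-0.001 -0.003 -1.   ] F [-3.1 -7.8  5.1] M [-1.13  0.43  0.05] open 0.155 gf 39.8 q [ 0.477  0.624  1.493 -0.002  1.027 -0.613]
```

{"name": "move_arm", "arguments": {"motion": [{"linear": [0, -0.06, 0], "rotation": [0, 0, 0]}, {"linear": [0, 0, 0], "rotation": [0, 0, -0.4]}, {"linear": [0, 0, 0], "rotation": [0, 0, -0.6]}, {"linear": [0, 0, 0], "rotation": [0, 0, -0.6]}, {"linear": [0, 0, 0], "rotation": [0, 0, -0.6]}, {"linear": [0, 0, 0], "rotation": [0, 0, -0.6]}, {"linear": [0, 0, 0], "rotation": [0, 0, -0.6]}, {"linear": [0, 0, 0], "rotation": [0, 0, -0.6]}, {"linear": [0, 0, 0], "rotation": [0, 0, -0.6]}, {"linear": [0, 0, 0], "rotation": [0, 0, -0.6]}, {"linear": [0, 0, 0], "rotation": [0, 0, 0]}, {"linear": [0, 0, 0], "rotation": [0, 0, 0]}]}}

```text
time: 4.6
eef_pos: [493.9, 340.9, 108.3]
tool_rot: [0.043, 3.14, 0.001]
contact_force: [0.4, -2.9, 4.5]
opening: 0.153
grasp_force: 39.9
```

```bash
python3 - <<'E'
from h import *
st()
E
```

```text
t 4.6 p [493.9 340.9 108.3] yaw_y 88.43 z [ 0.001  0.    -1.   ] F [ 0.4 -2.9  4.5] M [-0.43  0.06  0.05] open 0.153 gf 39.9 q [ 0.477  0.622  1.496 -0.     1.022 -1.067]
```

{"name": "move_arm", "arguments": {"motion": [{"linear": [0, 0, 0], "rotation": [0, 0, -0.5]}, {"linear": [0, 0, 0], "rotation": [0, 0, -0.5]}, {"linear": [0, 0, 0], "rotation": [0, 0, -0.4]}, {"linear": [0, 0, 0], "rotation": [0, 0, 0]}, {"linear": [0, 0, 0], "rotation": [0, 0, 0]}]}}

```text
time: 5.02
eef_pos: [493.9, 340.9, 108.3]
tool_rot: [-0.145, 3.137, 0.001]
contact_force: [0.0, -2.4, 5.1]
opening: 0.159
grasp_force: 45.1
```

```bash
python3 - <<'E'
from h import *
st()
E
```

```text
t 5.02 p [493.9 340.9 108.3] yaw_y 95.29 z [ 0.001  0.001 -1.   ] F [ 0.  -2.4  5.1] M [-0.41  0.14 -0.92] open 0.159 gf 45.1 q [ 0.476  0.622  1.496  0.     1.022 -1.187]
```

The knob is at its stop: wrist moment about z is −0.92 N m, with the bar 33° from where it started. I'll open, rise and turn for the handle.

{"name": "move_arm", "arguments": {"motion": [{"linear": [0, 0, 0], "rotation": [0, 0, 0]}, {"linear": [0, 0, 0], "rotation": [0, 0, 0]}, {"linear": [0, 0, 0], "rotation": [0, 0, 0]}, {"linear": [0, 0, 0], "rotation": [0, 0, 0]}, {"linear": [0, 0, 0], "rotation": [0, 0, 0]}, {"linear": [0, 0, -0.3], "rotation": [0, 0, 0]}, {"linear": [0, 0, -0.6], "rotation": [0, 0, 0]}, {"linear": [0, 0, -0.6], "rotation": [0, 0, 0]}, {"linear": [0, 0, -0.6], "rotation": [0, 0, 0]}, {"linear": [0, 0, -0.6], "rotation": [0, 0, 0]}, {"linear": [0, 0, -0.6], "rotation": [0, 0, 0]}, {"linear": [0, 0, -0.6], "rotation": [0, 0, 0]}], "grip": 0.6}}

```text
time: 6.02
eef_pos: [493.4, 341.0, 226.2]
tool_rot: [-0.151, 3.137, 0.001]
contact_force: [-0.4, -0.3, -0.9]
opening: 0.597
grasp_force: 0.0
```

{"name": "move_arm", "arguments": {"motion": [{"linear": [0, 0, 0], "rotation": [0, 0, 0.9]}, {"linear": [0, 0, 0], "rotation": [0, 0, 0.98]}, {"linear": [0, 0, 0], "rotation": [0, 0, 0.98]}, {"linear": [0, 0, 0], "rotation": [0, 0, 0.98]}, {"linear": [0, 0, 0], "rotation": [0, 0, 0.98]}, {"linear": [0, 0, 0], "rotation": [0, 0, 0.98]}, {"linear": [0, 0, 0], "rotation": [0, 0, 0.98]}, {"linear": [0, 0, 0], "rotation": [0, 0, 0.98]}, {"linear": [0, 0, 0], "rotation": [0, 0, 0.98]}, {"linear": [0, 0, 0], "rotation": [0, 0, 0.98]}, {"linear": [0, 0, 0], "rotation": [0, 0, 0.98]}, {"linear": [0, 0, 0], "rotation": [0, 0, 0.98]}, {"linear": [0, 0, 0], "rotation": [0, 0, 0.98]}, {"linear": [0, 0, 0], "rotation": [0, 0, 0.98]}, {"linear": [0, 0, 0], "rotation": [0, 0, 0.98]}, {"linear": [0, 0, 0], "rotation": [0, 0, 0.98]}, {"linear": [0, 0, 0], "rotation": [0, 0, 0.98]}, {"linear": [0, 0, 0], "rotation": [0, 0, 0.98]}, {"linear": [0, 0, 0], "rotation": [0, 0, 0.98]}]}}

```text
time: 7.6
eef_pos: [493.4, 341.1, 225.3]
tool_rot: [2.171, 2.271, 0.001]
contact_force: [-0.1, 0.4, -0.0]
opening: 0.598
grasp_force: 0.0
```

```bash
python3 - <<'E'
from h import *
s,r=st()
to([520.5,70.4,220])
S=Cam("side")
m=cv2.resize(S.img[140:275,280:420],(622,600),interpolation=cv2.INTER_CUBIC)
cv2.imwrite("pics/after_knob.png",m[:,:,::-1])
E
```

```text
t 7.6 p [493.4 341.1 225.3] yaw_y 2.58 z [ 0.001  0.    -1.   ] F [-0.1  0.4 -0. ] M [ 0.01 -0.04 -0.01] open 0.598 gf 0.0 q [0.477 0.503 1.356 0.    1.282 0.432]
to [520.5, 70.4, 220] units [-9.053  0.495  0.173]
```

View pics/after_knob.png

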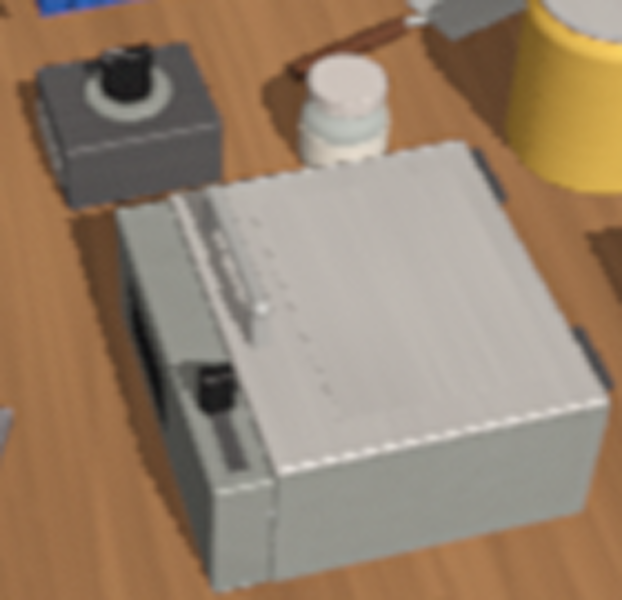

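The knob bar now lies along the box's edge, around (125,55), so it is off. The handle runs from about (212,190) to (262,305), matching the prediction. I'll go to the handle.

{"name": "move_arm", "arguments": {"motion": [{"linear": [-0.35, 0.03, 0], "rotation": [0, 0, 0]}, {"linear": [-0.67, 0.03, 0], "rotation": [0, 0, 0]}, {"linear": [-0.67, 0.04, 0], "rotation": [0, 0, 0]}, {"linear": [-0.67, 0.04, 0], "rotation": [0, 0, 0]}, {"linear": [-0.67, 0.04, 0], "rotation": [0, 0, 0]}, {"linear": [-0.67, 0.04, 0], "rotation": [0, 0, 0]}, {"linear": [-0.67, 0.04, 0], "rotation": [0, 0, 0]}, {"linear": [-0.67, 0.04, 0], "rotation": [0, 0, 0]}, {"linear": [-0.67, 0.04, 0], "rotation": [0, 0, 0]}, {"linear": [-0.67, 0.04, 0], "rotation": [0, 0, 0]}, {"linear": [-0.67, 0.04, 0], "rotation": [0, 0, 0]}, {"linear": [-0.67, 0.04, 0], "rotation": [0, 0, 0]}, {"linear": [-0.67, 0.04, 0], "rotation": [0, 0, 0]}, {"linear": [-0.66, 0, 0.17], "rotation": [0, 0, 0]}, {"linear": [0, 0, 0], "rotation": [0, 0, 0]}, {"linear": [0, 0, 0], "rotation": [0, 0, 0]}]}}

```text
time: 8.98
eef_pos: [521.6, 69.5, 219.6]
tool_rot: [-2.166, -2.275, -0.0]
contact_force: [0.4, 0.1, -0.4]
opening: 0.597
grasp_force: 0.0
```

```bash
python3 - <<'E'
from h import *
s,r=st()
to([520.5,70.4,159])
E
```

```text
t 8.98 p [521.6  69.5 219.6] yaw_y 2.8 z [-0.  0. -1.] F [ 0.4  0.1 -0.4] M [0.06 0.05 0.03] open 0.597 gf 0.0 q [-0.013  0.377  1.579  0.     1.186 -0.062]
to [520.5, 70.4, 159] units [ 0.033 -0.035  2.019]
```

{"name": "move_arm", "arguments": {"motion": [{"linear": [0.03, -0.03, 0.2], "rotation": [0, 0, 0]}, {"linear": [0, 0, 0.4], "rotation": [0, 0, 0]}, {"linear": [0, 0, 0.4], "rotation": [0, 0, 0]}, {"linear": [0, 0, 0.4], "rotation": [0, 0, 0]}, {"linear": [0, 0, 0.3], "rotation": [0, 0, 0]}, {"linear": [0, 0, 0.2], "rotation": [0, 0, 0]}, {"linear": [0, 0, 0.12], "rotation": [0, 0, 0]}, {"linear": [0, 0, 0], "rotation": [0, 0, 0]}, {"linear": [0, 0, 0], "rotation": [0, 0, 0]}]}}

```text
time: 9.73
eef_pos: [521.0, 71.6, 159.1]
tool_rot: [2.165, 2.276, 0.001]
contact_force: [-1.1, 0.2, 0.9]
opening: 0.603
grasp_force: 0.0
```

{"name": "move_arm", "arguments": {"motion": [{"linear": [0, 0, 0], "rotation": [0, 0, 0]}, {"linear": [0, 0, 0], "rotation": [0, 0, 0]}, {"linear": [0, 0, 0], "rotation": [0, 0, 0]}, {"linear": [0, 0, 0], "rotation": [0, 0, 0]}, {"linear": [0, 0, 0], "rotation": [0, 0, 0]}, {"linear": [0, 0, 0], "rotation": [0, 0, 0]}, {"linear": [0, 0, 0], "rotation": [0, 0, 0]}, {"linear": [0, 0, 0], "rotation": [0, 0, 0]}], "grip": 0, "force": 40}}

```text
time: 10.4
eef_pos: [519.2, 71.3, 159.2]
tool_rot: [-2.164, -2.274, 0.004]
contact_force: [-7.3, -1.2, 7.3]
opening: 0.121
grasp_force: 39.2
```

```bash
python3 - <<'E'
from h import *
s,r=st()
E
```

```text
t 10.4 p [519.2  71.3 159.2] yaw_y 2.84 z [-0.004 -0.    -1.   ] F [-7.3 -1.2  7.3] M [-0.13  1.28 -0.01] open 0.121 gf 39.2 q [-0.01   0.441  1.663 -0.     1.041 -0.059]
```

{"name": "move_arm", "arguments": {"motion": [{"linear": [0, -0.05, -0.05], "rotation": [0, 0, 0]}, {"linear": [0, 0, -0.05], "rotation": [0, 0, 0]}, {"linear": [0, 0, -0.05], "rotation": [0, 0, 0]}, {"linear": [0, 0, -0.05], "rotation": [0, 0, 0]}, {"linear": [0, 0, -0.05], "rotation": [0, 0, 0]}, {"linear": [0, 0, -0.05], "rotation": [0, 0, 0]}, {"linear": [0, 0, -0.05], "rotation": [0, 0, 0]}, {"linear": [0, 0, 0], "rotation": [0, 0, 0]}, {"linear": [0, 0, 0], "rotation": [0, 0, 0]}]}}

```text
time: 11.15
eef_pos: [521.1, 71.4, 169.8]
tool_rot: [2.164, 2.273, 0.005]
contact_force: [7.5, 0.8, -6.0]
opening: 0.127
grasp_force: 39.1
```

```bash
python3 - <<'E'
from h import *
s,r=st()
E
```

```text
t 11.15 p [521.1  71.4 169.8] yaw_y 2.81 z [ 0.004  0.    -1.   ] F [ 7.5  0.8 -6. ] M [ 0.09 -1.04  0.05] open 0.127 gf 39.1 q [-0.01   0.428  1.651  0.     1.059 -0.059]
```

It lifted 10.6 mm with about 6 N and is following the arc, past the 6 mm catch stop, so the cover is free. Next I'll compute the arc, tilting the tool by half the cover angle.

```bash
python3 - <<'E'
import numpy as np
# mixer x-z plane, hinge at 0; tool y=(cos a,-sin a), z=(-sin a,-cos a) at tilt a about +y
L=np.hypot(200,38);p0=np.arctan2(38,200);o=8.2
bar=lambda th:L*np.array([-np.cos(p0+th),np.sin(p0+th)])
ths=np.linspace(.053,.80,19);al=(ths-ths[0])*.45
Z=lambda a:np.array([-np.sin(a),-np.cos(a)]);Y=lambda a:np.array([np.cos(a),-np.sin(a)])
P=[bar(t)-o*Z(a) for t,a in zip(ths,al)]
for i in range(18):
    d=P[i+1]-P[i];print(np.round([d@Y(al[i])/30,d@Z(al[i])/30,np.degrees(al[i+1]-al[i])/5],2))
print((P[-1]-P[0]).round(1),"expected dx,dz; tilt",np.degrees(al[-1]))
E
```

```text
[ 0.08 -0.27  0.21]
[ 0.08 -0.27  0.21]
[ 0.09 -0.27  0.21]
[ 0.1  -0.27  0.21]
[ 0.1  -0.26  0.21]
[ 0.11 -0.26  0.21]
[ 0.11 -0.26  0.21]
[ 0.12 -0.26  0.21]
[ 0.13 -0.25  0.21]
[ 0.13 -0.25  0.21]
[ 0.14 -0.25  0.21]
[ 0.14 -0.25  0.21]
[ 0.15 -0.24  0.21]
[ 0.15 -0.24  0.21]
[ 0.16 -0.24  0.21]
[ 0.17 -0.23  0.21]
[ 0.17 -0.23  0.21]
[ 0.18 -0.22  0.21]
[ 88.3 120.9] expected dx,dz; tilt 19.259976283322622
```

{"name": "move_arm", "arguments": {"motion": [{"linear": [0, 0.08, -0.27], "rotation": [0.21, 0, 0]}, {"linear": [0, 0.08, -0.27], "rotation": [0.21, 0, 0]}, {"linear": [0, 0.09, -0.27], "rotation": [0.21, 0, 0]}, {"linear": [0, 0.1, -0.27], "rotation": [0.21, 0, 0]}, {"linear": [0, 0.1, -0.26], "rotation": [0.21, 0, 0]}, {"linear": [0, 0.11, -0.26], "rotation": [0.21, 0, 0]}, {"linear": [0, 0, 0], "rotation": [0, 0, 0]}]}}

```text
time: 11.73
eef_pos: [539.8, 72.4, 217.2]
tool_rot: [-2.113, -2.22, 0.12]
contact_force: [3.0, 0.2, -5.0]
opening: 0.123
grasp_force: 39.3
```

```bash
python3 - <<'E'
from h import *
s,r=st(); print(s["eef_pos"]+8.2*r.as_matrix()[:,2])
E
```

```text
t 11.73 p [539.8  72.4 217.2] yaw_y 2.82 z [-0.108 -0.005 -0.994] F [ 3.   0.2 -5. ] M [ 0.13 -0.7   0.02] open 0.123 gf 39.3 q [-0.004  0.468  1.443 -0.006  1.338 -0.052]
[538.931  72.365 209.056]
```

Following well at low force; I'll carry on.

{"name": "move_arm", "arguments": {"motion": [{"linear": [0, 0.11, -0.26], "rotation": [0.21, 0, 0]}, {"linear": [0, 0.12, -0.26], "rotation": [0.21, 0, 0]}, {"linear": [0, 0.13, -0.25], "rotation": [0.21, 0, 0]}, {"linear": [0, 0.13, -0.25], "rotation": [0.21, 0, 0]}, {"linear": [0, 0.14, -0.25], "rotation": [0.21, 0, 0]}, {"linear": [0, 0.14, -0.25], "rotation": [0.21, 0, 0]}, {"linear": [0, 0.15, -0.24], "rotation": [0.21, 0, 0]}, {"linear": [0, 0.15, -0.24], "rotation": [0.21, 0, 0]}, {"linear": [0, 0.16, -0.24], "rotation": [0.21, 0, 0]}, {"linear": [0, 0.17, -0.23], "rotation": [0.21, 0, 0]}, {"linear": [0, 0.17, -0.23], "rotation": [0.21, 0, 0]}, {"linear": [0, 0.12, -0.16], "rotation": [0.15, 0, 0]}, {"linear": [0, 0, 0], "rotation": [0, 0, 0]}, {"linear": [0, 0, 0], "rotation": [0, 0, 0]}, {"linear": [0, 0, 0], "rotation": [0, 0, 0]}]}}

```text
time: 12.98
eef_pos: [604.3, 75.9, 289.0]
tool_rot: [-1.997, -2.098, 0.345]
contact_force: [-3.7, 2.0, -2.3]
opening: 0.123
grasp_force: 39.3
```

```bash
python3 - <<'E'
from h import *
s,r=st(); B=s["eef_pos"]+8.2*r.as_matrix()[:,2]; h=np.array([720.3,80,113]); d=B-h
print(B,np.hypot(d[0],d[2]),np.degrees(np.arctan2(d[2],-d[0]))-10.76)
S,t=Cam("side"),Cam("top")
m=np.vstack([cv2.resize(x,(480,300)) for x in(S.img,t.img)])
cv2.imwrite("pics/fin.png",m[:,:,::-1])
E
```

```text
t 12.98 p [604.3  75.9 289. ] yaw_y 2.85 z [-0.32  -0.015 -0.947] F [-3.7  2.  -2.3] M [ 0.33  0.52 -0.09] open 0.123 gf 39.3 q [ 0.006  0.68   0.911 -0.014  1.876 -0.046]
[601.631  75.763 281.267] 205.9031536306065 44.04684783222358
```

View pics/fin.png

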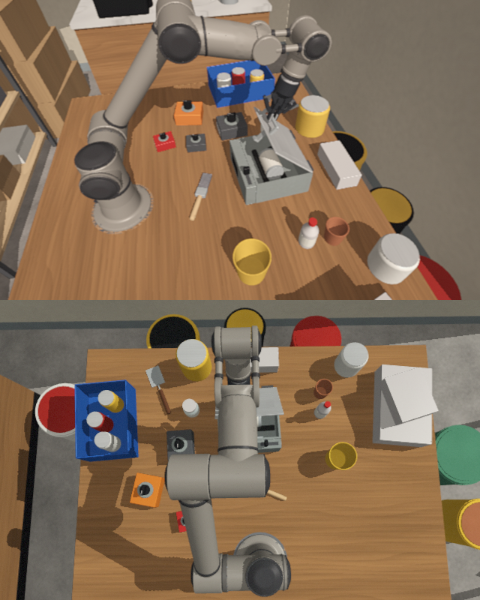

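In the side view the cover is open and held in the gripper at about (275,120), at roughly 44–45°. The knob box at (230,122), the pot, jar, bottle and cup are all in place.

```bash
python3 -c "
from rig import ctrl
print(ctrl.job_done())"
```

```text
the job is handed in; nothing more can be done
None
```

The job is handed in: the knob was turned to its off stop, the cover came free on the first tug so I left the release slide alone, and the gripper is holding the cover open at about 44–45° with the pot, jar, bottle and cup undisturbed.

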